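# Fish the dropped spacer ring out from under the press guard

### The arm

A 6-joint arm with a two-finger parallel gripper is mounted at the origin on the work surface. World frame = base frame: x ahead of the robot, y to its left, z up, the work surface at z = 0. Lengths are in m, angles in rad, forces in N, time in s.
With the tool pointing down it reaches from about 0.325 to 0.875 m from the base axis. Payload 4.4 kg.
Tool frame: the origin (TCP) lies midway between the tips of the shut fingers; the grasp point (between the pads) lies 19 mm behind it (ctrl.hold_point_z is the distance from the TCP to the grasp point, in m); x points along the fingers, y is the direction in which the jaws open and shut, and the axes are right-handed (so a half turn about x gives the same grasp; the last joint's range is limited). The gripper opens to 85 mm and grips with 20 to 120 N. Pads are 22 mm wide; open, the fingers measure 114 mm over their backs; the gripper's body (76 mm by 85 mm) begins 54 mm behind the grasp point. The pads swing forward as they close: fully open they stand 13 mm farther back than shut.
Start: joints at [-1.409, 0.207, 1.542, -0, 1.393, -0.15], TCP at [0.176, -0.547, 0.231] pointing down, gripper open.
Joint ranges: [-2.73, 2.73], [-0.86, 2.22], [0.23, 2.46], [-1.11, 4.25], [0.08, 2.63], [-2.82, 2.82]. Speed limits (rad/s): [2.79, 2.79, 3.14, 3.14, 3.14, 3.14].

### API

Orientations are given as a unit quaternion [w, x, y, z].
In Python, from workcell import sensors, imaging, job, ctrl gives the robot as it stands. The module is installed in compiled form; this text tells all that it offers.
- The arm moves only by the tool arm_command, never from a script. Its argument "moves" is a list of rows, each an object of numbers: "fingers": the gripper's target within -1 to 1 (shut at 1, half-way at 0, fully open at -1); "dx", "dy", "dz": the shift along the world's x, y, z in cm; "ax", "ay", "az": the turn, a rotation vector about the world's x, y, z in rad. A call has 1 to 5 rows; each row shifts and turns the commanded pose from where the row before left it; what a row does not reach is not made up. A row lasts 1/8 s, in which the tool goes at most 62.5 mm and 10.7 degrees, less where a joint would pass 70% of its speed; a pose out of reach is approached as far as the arm can. A call with a gripper value outside its range is refused whole. The fingers move at their own pace and stop on an object; "squeeze" is the grip in N (left out, the last holds). Time passes only in rows, so rows that do not move let the fingers close. It gives the time, the measured TCP pose, the force and the opening at its end, in the units of the state.
- sensors.get_state(): the state, without advancing time (a new reading comes with each control period).
- imaging.read_camera(name): name is "side" or "top" or "wrist"; returns the picture (400x640x3 uint8, red, green, blue); there is no depth.
- imaging.camera_info(name): a dict with "fx", "fy", "cx", "cy" (pixels), "world_from_camera" (4x4, takes a point from camera to world coordinates); the wrist camera has in their place "mount" (4x4, takes a point from camera to tool coordinates, whose origin is the TCP and whose axes are the tool frame's). Camera axes: x right, y down, z forward; pixel columns grow to the right and rows downward; lengths in m; the calibration is good to about 2 mm. The wrist camera is an equidistant fisheye: a pixel r from the principal point sees the ray r / f radians off the axis. A picture is of the moment at which its call begins: read the wrist's pose just before it. camera_info takes no time and is no camera call.
- job.hand_in(): hands the job in, once; it reports no verdict.
Trained networks look in the newest picture that a camera, given by its name, has taken for a name from the list of things; names that differ only in an ending like _2 or _b are one class to them, and where a whole thing is asked for, a point or a joint stands for the part that bears it (a point fixed in the world has none). Each returns a list of dicts, best first, with "conf" (0 to 1); they miss things now and then, are a little off and sometimes report something else, mostly with a low value. They report only what shows in the picture. A call takes as long as a camera call. They do not tell look-alikes from the thing itself.
- imaging.boxes_of(camera, thing): "centre" ([x, y, z] in m, in the coordinates of the camera as it stood for that picture, good to about 4 mm: the middle of the surface that is visible of it).
The state is a dict: "time_s": time; "joint_pos": joint angles; "qvel": joint speeds; "effort": joint torques, N m; "ee_pos": TCP position; "eef_rot": TCP orientation; "wrist_force": force on the tool from outside, world axes, zero at the start; "ft_torque": the same for the moment, N m; "grip_width": finger opening in m.
Only numpy, scipy, OpenCV 4.12 (cv2) and the standard library are available. Lean on these libraries where they do the work, as an engineer would, in place of code of your own. Each camera call takes 0.05 s, during which the arm holds its last target.

### The job

A steel spacer ring has dropped beneath the fixed bar guard of the proofing press. Take the hooked rod by its wooden handle, reach its hook in through the guard's open front and draw the ring out onto the open bench in front of the guard, at least 3 cm clear of it and lying flat; use the hook, never the fingers, on the ring, and leave the angle bracket beside it where it lies. Then set the hooked rod down on the bench, standing on its handle's flat underside as it was at first, with its hook outside the guard.

Things in the scene. Friction and masses are not known exactly. Their poses are not given: they have to be found in the camera images.
- ring: Plain steel spacer ring flat on the bench under the guard: 50 mm outside, 30 mm hole, 12 mm high, about 0.11 kg. Origin: centre of its underside, z up. It lies 55 to 95 mm inside the front edge, 40 to 70 mm to either side of the middle. (A solid steel disc of the same outline on the open bench is not wanted.)
- hook: Hooked rod, 0.17 kg. Wooden block handle 100 long (x), 28 wide (y), 44 mm high, standing loose on the bench. Origin: centre of the handle's underside, z up, x to the hook. A straight 8 mm steel rod runs along +x, axis 34 mm above the underside; at x = 240 mm it turns straight down (the hook) to 1 mm above underside level. Beside it stands a like handle with a straight rod, no hook: not wanted.
- hook_tip (a point): Lower end of the hook, on the axis of the 8 mm down-turned end: at (240, 0, 1) mm in the hooked rod's frame. The rod balances less than 60 mm ahead of the handle's centre.
- guard: Fixed cage, 230 wide, 170 mm deep, no floor: roof of 6 mm bars 29 mm apart, its underside 94 mm above the bench; sides: 30 mm high sheet, open above; green gear housing behind, to 233 mm. Origin: bench level, under the middle of the open front edge; x inwards, y along the front edge, z up. The front faces about world -y (8 degrees); the bench before it is clear for 260 mm. Ring and bracket lie under it.
- bracket: Steel angle bracket under the guard, on the other side of its middle from the ring: foot 44 x 40 mm, 6 mm thick, an upright flange 40 mm high along one edge. Origin: centre of the foot's underside, z up. To be left where it lies.
There are look-alikes about, which are no part of the job. What is shaped like the ring but green or yellow is not meant.

How it is judged:
By the outcome, as a careful person would: the job done as asked, in the order asked, and still so for the second after the job is handed in, with the robot touching nothing.
It also fails if it takes over 45 s, if anything falls off the work surface, if the arm or the gripper's body presses on something with over 40 N, if the wrist force passes 120 N, or if a joint passes its speed limit or range.

## Working session

There is one attempt and no reset: what is moved stays moved. The work goes in short steps, Python scripts to look and compute and a tool call to move; the robot and the scene stay as the last step left them, time stands still between calls to the robot, and variables do not carry over. Pictures are saved under pics/ and viewed, and the job is handed in when it is done.

Besides the shell and the picture viewer there is one more tool, called after "Request:" as a command line: name --argument value ..., lists and objects as JSON in quotes. arm_command: Moves the arm, as the interface text tells. Its arguments: {"type":"object","properties":{"moves":{"type":"array"},"squeeze":{"type":"number"}},"required":["moves"]}

```bash
mkdir -p pics; cat > h.py <<'E'
import numpy as np, cv2
from workcell import sensors, imaging, job, ctrl
from scipy.spatial.transform import Rotation as R
def shot(name,fn,crop=None,scale=1):
    im=imaging.read_camera(name)
    o=im[:,:,::-1]
    if crop: o=o[crop[1]:crop[3],crop[0]:crop[2]]
    if scale!=1: o=cv2.resize(o,None,fx=scale,fy=scale,interpolation=cv2.INTER_CUBIC)
    cv2.imwrite('pics/'+fn,o); return im
def toolT(s=None):
    s=s or sensors.get_state(); T=np.eye(4); q=s['eef_rot']
    T[:3,:3]=R.from_quat([q[1],q[2],q[3],q[0]]).as_matrix(); T[:3,3]=s['ee_pos']; return T
def wfc(name,T=None):
    i=imaging.camera_info(name)
    return np.array(i['world_from_camera']) if name!='wrist' else (toolT() if T is None else T)@np.array(i['mount'])
def ray(name,u,v,z,T=None):
    i=imaging.camera_info(name); W=wfc(name,T)
    a=(u-i['cx'])/i['fx']; b=(v-i['cy'])/i['fy']
    if name=='wrist':
        th=np.hypot(a,b); d=np.array([a/th*np.sin(th),b/th*np.sin(th),np.cos(th)]) if th>1e-9 else np.array([0,0,1.])
    else: d=np.array([a,b,1])
    d=W[:3,:3]@d; o=W[:3,3]; return o+d*(z-o[2])/d[2]
def proj(name,p,T=None):
    i=imaging.camera_info(name); c=np.linalg.inv(wfc(name,T))@np.append(p,1); c=c[:3]
    if name=='wrist':
        th=np.arctan2(np.hypot(c[0],c[1]),c[2]); r=np.hypot(c[0],c[1])
        return np.array([i['cx']+i['fx']*th*c[0]/r,i['cy']+i['fy']*th*c[1]/r])
    return np.array([i['cx']+i['fx']*c[0]/c[2],i['cy']+i['fy']*c[1]/c[2]])
def find(name,thing,T=None):
    for d in imaging.boxes_of(name,thing):
        p=(wfc(name,T)@np.append(d['centre'],1))[:3]
        print(name,thing,round(d['conf'],2),np.round(p,3),np.round(proj(name,p,T)))
E
python3 - <<'E'
from h import *
s=sensors.get_state(); print({k:np.round(v,3) for k,v in s.items()}, ctrl.hold_point_z)
for c in ['top','side','wrist']:
    shot(c,c+'0.png')
    for t in ['ring','hook','guard','bracket']: find(c,t)
for c in ['top','side']: print(imaging.camera_info(c))
print(imaging.camera_info('wrist'))
E
```

```text
{'time_s': np.float64(0.0), 'joint_pos': array([-1.41 ,  0.207,  1.543,  0.   ,  1.393, -0.151]), 'qvel': array([-0.   ,  0.001, -0.001,  0.001, -0.001,  0.001]), 'effort': array([-1.0000e-03, -3.8304e+01, -2.9159e+01, -0.0000e+00,  1.1000e-02,
       -0.0000e+00]), 'ee_pos': array([ 0.176, -0.547,  0.23 ]), 'eef_rot': array([ 0.109,  0.699,  0.111, -0.699]), 'wrist_force': array([ 1.058, -0.594, -1.144]), 'ft_torque': array([-0.013, -0.009, -0.033]), 'grip_width': np.float64(0.085)} 0.0187
top ring 0.72 [0.642 0.23  0.011] [216. 163.]
top ring 0.71 [0.542 0.011 0.013] [293. 201.]
top ring 0.62 [0.396 0.183 0.01 ] [229. 251.]
top ring 0.48 [0.513 0.095 0.006] [263. 210.]
top hook 0.57 [ 0.526 -0.387  0.046] [437. 210.]
top guard 0.66 [0.583 0.345 0.159] [157. 176.]
top bracket 0.54 [0.516 0.226 0.007] [216. 208.]
side ring 0.87 [0.653 0.236 0.009] [234. 303.]
side ring 0.83 [0.4   0.191 0.016] [360. 323.]
side ring 0.77 [0.51  0.097 0.011] [324. 270.]
side ring 0.65 [0.544 0.021 0.013] [321. 239.]
side guard 0.81 [0.581 0.404 0.175] [207. 352.]
side guard 0.62 [ 0.523 -0.379  0.033] 
[... 556 characters left out ...]
 array([[-0.93619547, -0.253508  ,  0.24345789,  0.31801426],
       [-0.35144876,  0.68438522, -0.63882756,  0.62802525],
       [-0.00467109, -0.68363044, -0.72981341,  0.81025046],
       [ 0.        ,  0.        ,  0.        ,  1.        ]])}
{'fx': 309.70691628693146, 'fy': 309.70691628693146, 'cx': 321.810466512952, 'cy': 203.07687447739426, 'mount': array([[ 2.05531390e-04, -2.79182787e-01,  9.60237955e-01,
        -1.41849992e-01],
       [ 9.99999848e-01, -4.34367892e-04, -3.40331681e-04,
        -3.97442653e-04],
       [ 5.12111283e-04,  9.60237878e-01,  2.79182655e-01,
        -7.04969348e-02],
       [ 0.00000000e+00,  0.00000000e+00,  0.00000000e+00,
         1.00000000e+00]])}
```

View pics/top0.png

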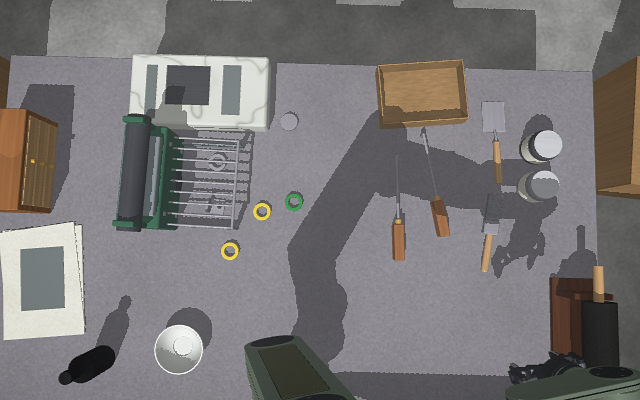

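View pics/side0.png

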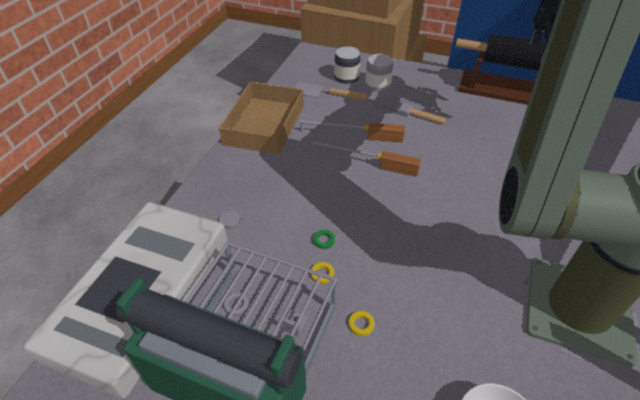

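Top view: two rods with wooden handles, one with its handle at (398,240) and one at (440,217). The grey ring is under the guard at (216,162), the bracket at (215,205). The yellow rings at (262,211) and (230,250), the green one at (293,201) and the grey disc at (289,121) are not wanted. I'll enlarge the crops.

```bash
python3 - <<'E'
from h import *
shot('top','t1.png',(380,110,470,270),3.7)
shot('top','t2.png',(150,110,320,240),4.5)
shot('side','s1.png',(290,100,430,185),5.5)
shot('side','s2.png',(190,220,350,340),4.5)
E
```

```text
(no output)
```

View pics/t1.png

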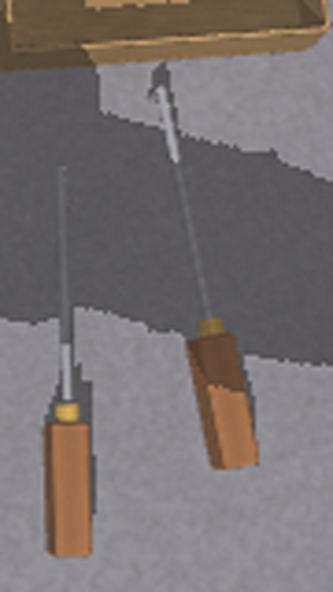

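View pics/t2.png

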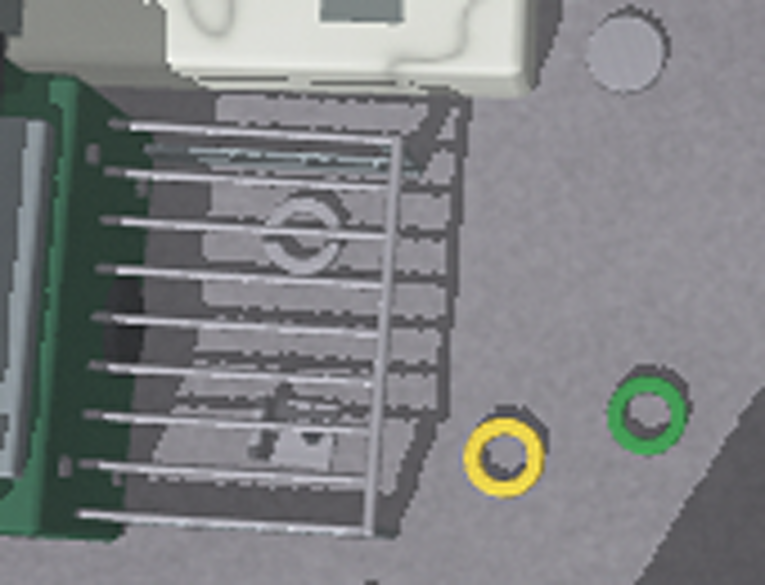

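View pics/s1.png

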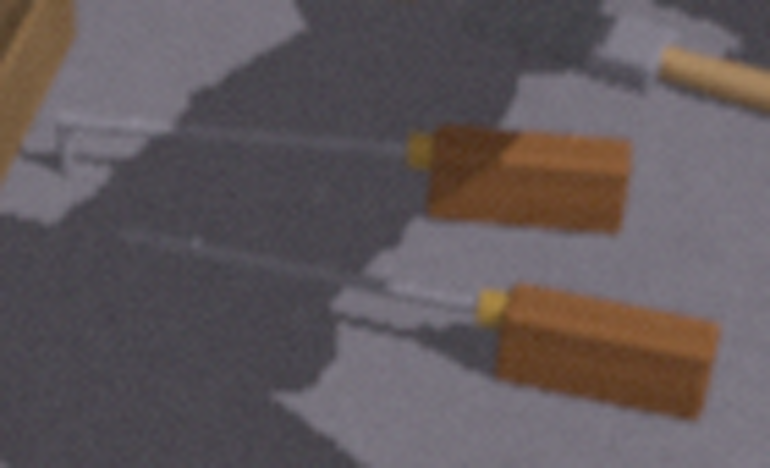

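View pics/s2.png

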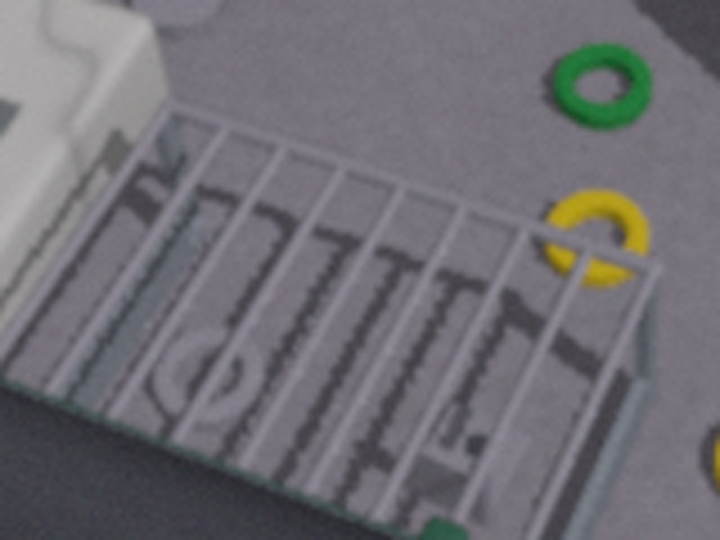

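View pics/wrist0.png

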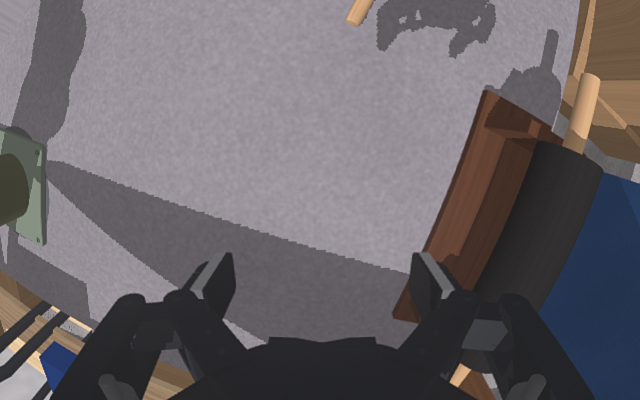

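The hooked rod is the right-hand handle at (440,217). Both crops show its far end turning down, at top pixel (423,131), while the rod of the left one at (398,240) just ends straight. The wanted ring is the grey one with a hole under the bars, at (217,162). The grey thing at (289,121) is a solid disc, and the others are yellow or green. Next is the geometry.

```bash
python3 - <<'E'
from h import *
def t2(x,y): return (150+x/4.5-.5+.11,110+y/4.5-.5+.11)
def t1(x,y): return (380+x/3.7-.36,110+y/3.7-.36)
def s1(x,y): return (290+x/5.5-.4,100+y/5.5-.4)
def s2(x,y): return (190+x/4.5-.4,220+y/4.5-.4)
P=lambda n,c,z:print(n,np.round(c,1),np.round(ray(n,*c,z),4))
print('guard front bar ends z=.1'); 
a=ray('top',*t2(398,138),.1); b=ray('top',*t2(370,533),.1); print(a,b,np.linalg.norm(a-b),'yaw of y axis',np.degrees(np.arctan2(*(b-a)[[1,0]])), (a+b)/2)
a=ray('side',*s2(172,105),.1); b=ray('side',*s2(655,265),.1); print(a,b,np.linalg.norm(a-b),(a+b)/2)
print('ring');P('top',t2(302,235),.012);P('side',s2(208,376),.012)
print('yellow');P('top',t2(504,457),.012)
print('disc');P('top',t2(627,52),.012)
print('hook bend');P('top',t1(158,92),.034);P('side',s1(62,120),.034)
print('ferrule');P('top',t1(210,326),.034);P('side',s1(420,150),.034)
print('handle back top');P('side',s1(630,145),.044);P('side',s1(622,180),.044);P('top',t1(236,466),.044)
T=toolT(); print(np.round(T,3))
E
```

```text
guard front bar ends z=.1
[0.69133673 0.15656269 0.1       ] [0.45880287 0.16268438 0.1       ] 0.23261442246780098 yaw of y axis 178.49197868485237 [0.5750698  0.15962354 0.1       ]
[0.69084195 0.16114563 0.1       ] [0.46235752 0.16658933 0.1       ] 0.22854927030976138 [0.57659973 0.16386748 0.1       ]
ring
top [216.7 161.8] [0.6464 0.2293 0.012 ]
side [235.8 303.2] [0.6478 0.2349 0.012 ]
yellow
top [261.6 211.2] [0.5104 0.0971 0.012 ]
disc
top [288.9 121.2] [0.7696 0.0291 0.012 ]
hook bend
top [422.3 134.5] [ 0.7368 -0.3473  0.034 ]
side [300.9 121.4] [ 0.7421 -0.3458  0.034 ]
ferrule
top [436.4 197.7] [ 0.5597 -0.3875  0.034 ]
side [366.  126.9] [ 0.5615 -0.3852  0.034 ]
handle back top
side [404.1 126. ] [ 0.4605 -0.4126  0.044 ]
side [402.7 132.3] [ 0.4576 -0.3833  0.044 ]
top [443.4 235.6] [ 0.4556 -0.4046  0.044 ]
[[ 0.     0.307 -0.952  0.176]
 [ 0.    -0.952 -0.307 -0.547]
 [-1.    -0.    -0.     0.231]
 [ 0.     0.     0.     1.   ]]
```

Request:
arm_command --moves '[{"dx": 5,"dy": 2,"az": -0.035,"fingers": -1},{"dx": 5,"dy": 2,"az": -0.035,"fingers": -1},{"dx": 5,"dy": 2,"az": -0.03,"fingers": -1},{"dx": 5,"dy": 2,"fingers": -1},{"dx": 5,"dy": 2,"fingers": -1}]'

```text
invalid input
```

Request:
arm_command --moves '[{"dx": 5,"dy": 2.3,"fingers": -1},{"dx": 4.5,"dy": 3,"fingers": -1},{"dx": 0,"fingers": -1},{"dx": 0,"fingers": -1}]'

```text
invalid input
```

```bash
python3 - <<'E'
from h import *
T=toolT(); print(np.round(T,3),sensors.get_state()['time_s'],np.round(sensors.get_state()['joint_pos'],2))
shot('wrist','w1.png')
find('wrist','hook',T)
for p in [(.505,-.399,.044),(.739,-.347,.034),(.56,-.387,.034)]: print(proj('wrist',np.array(p),T))
shot('top','t3.png')
E
```

```text
[[ 0.     0.307 -0.952  0.176]
 [ 0.    -0.952 -0.307 -0.547]
 [-1.    -0.    -0.     0.231]
 [ 0.     0.     0.     1.   ]] 0.95 [-1.41  0.21  1.54  0.    1.39 -0.15]
[ 288.23359067 -106.03311641]
[ 310.03063598 -193.64145474]
[ 294.76857721 -129.21192637]
```

View pics/w1.png

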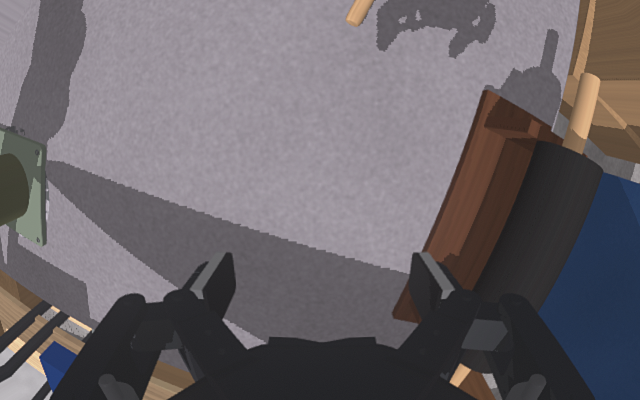

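The move was refused, and the picture shows the same view as before. I'll retry with complete rows.

Request:
arm_command --moves '[{"dx": 5,"dy": 2,"dz": 0,"ax": 0,"ay": 0,"az": -0.035,"fingers": -1},{"dx": 5,"dy": 2,"dz": 0,"ax": 0,"ay": 0,"az": -0.035,"fingers": -1},{"dx": 5,"dy": 2,"dz": 0,"ax": 0,"ay": 0,"az": -0.03,"fingers": -1},{"dx": 5,"dy": 2,"dz": 0,"ax": 0,"ay": 0,"az": 0,"fingers": -1},{"dx": 5,"dy": 2,"dz": 0,"ax": 0,"ay": 0,"az": 0,"fingers": -1}]' --squeeze 60

```text
time_s: 1.72
ee_pos: [0.4279, -0.4466, 0.2314]
eef_rot: [0.075, 0.703, 0.075, -0.703]
wrist_force: [-0.1, -0.5, 0.3]
grip_width: 0.0853
```

Request:
arm_command --moves '[{"dx": 5,"dy": 2.3,"dz": 0,"ax": 0,"ay": 0,"az": 0,"fingers": -1},{"dx": 4.7,"dy": 2.8,"dz": 0,"ax": 0,"ay": 0,"az": 0,"fingers": -1},{"dx": 0,"dy": 0,"dz": 0,"ax": 0,"ay": 0,"az": 0,"fingers": -1},{"dx": 0,"dy": 0,"dz": 0,"ax": 0,"ay": 0,"az": 0,"fingers": -1}]' --squeeze 60

```text
time_s: 2.22
ee_pos: [0.5231, -0.3963, 0.231]
eef_rot: [-0.075, -0.703, -0.075, 0.703]
wrist_force: [-0.1, -0.1, -0.5]
grip_width: 0.0854
```

```bash
python3 - <<'E'
from h import *
T=toolT(); print(np.round(T,3),sensors.get_state()['time_s'],np.round(sensors.get_state()['joint_pos'],2))
shot('wrist','w2.png')
find('wrist','hook',T)
for p in [(.505,-.399,.044),(.739,-.347,.034),(.56,-.387,.034)]: print(proj('wrist',np.array(p),T))
E
```

```text
[[-0.001  0.211 -0.978  0.523]
 [-0.    -0.978 -0.211 -0.396]
 [-1.    -0.     0.001  0.231]
 [ 0.     0.     0.     1.   ]] 2.225 [-0.78  0.38  1.32 -0.    1.44  0.58]
wrist hook 0.96 [ 0.54  -0.389  0.047] [319. 165.]
[321.20642293 196.91157783]
[319.72302325 -14.58237238]
[321.05186171 144.83818052]
```

View pics/w2.png

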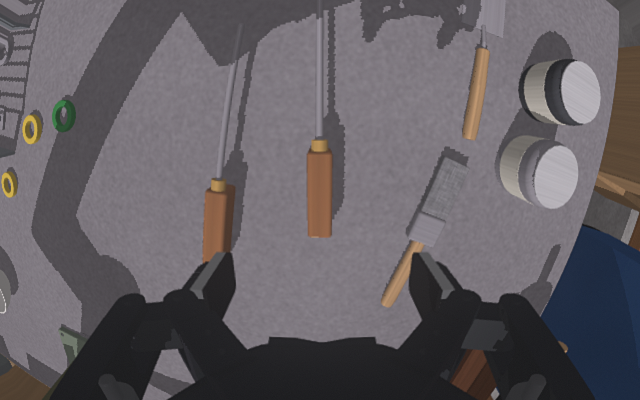

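The wrist view shows the wanted handle centred, front edge at about (307..331,152) and back edge at about (307..332,237), with its rod running up column 320. The straight rod is to its left.

```bash
python3 - <<'E'
from h import *
T=toolT(); im=shot('wrist','w2c.png',(260,100,380,250),4)
r=lambda u,v,z=.044: ray('wrist',u,v,z,T)
c=[r(307,152),r(331,152),r(307,236.5),r(332,236.5)]
for x in c: print(np.round(x,4))
f=(c[0]+c[1])/2;b=(c[2]+c[3])/2; print('len',np.linalg.norm(f-b),'w',np.linalg.norm(c[0]-c[1]),np.linalg.norm(c[2]-c[3]),'ctr',(f+b)/2,'yaw',np.degrees(np.arctan2(*(f-b)[[1,0]])))
p=r(320,20,.034);q=r(319.5,138,.034);print(p,q,np.degrees(np.arctan2(*(p-q)[[1,0]])))
print('straight rod', r(240,25,.034),r(219,180,.034))
E
```

```text
[ 0.5496 -0.3747  0.044 ]
[ 0.5549 -0.3997  0.044 ]
[ 0.4548 -0.3936  0.044 ]
[ 0.4608 -0.4217  0.044 ]
len 0.09664778822222084 w 0.02557552583344317 0.028694904842273296 ctr [ 0.50499401 -0.39740908  0.044     ] yaw 12.219458780622269
[ 0.69610417 -0.35761328  0.034     ] [ 0.56626095 -0.38468128  0.034     ] 11.775615574892045
straight rod [ 0.67645948 -0.27123551  0.034     ] [ 0.49698228 -0.28004649  0.034     ]
```

View pics/w2c.png

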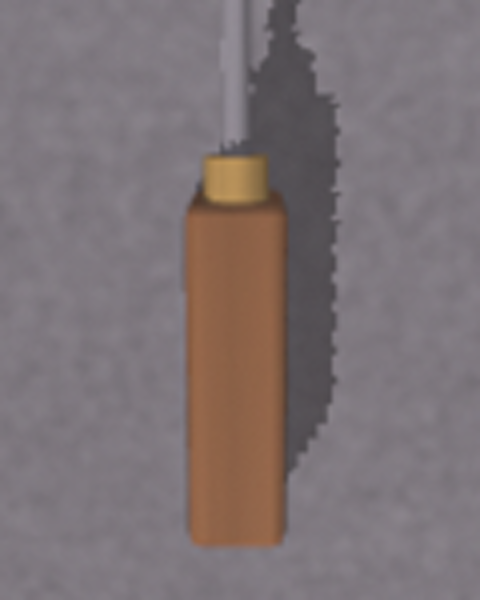

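Request:
arm_command --moves '[{"dx": 0.2,"dy": 0.3,"dz": -5.5,"ax": 0,"ay": 0,"az": 0,"fingers": -1},{"dx": 0,"dy": 0,"dz": -5.5,"ax": 0,"ay": 0,"az": 0,"fingers": -1},{"dx": 0,"dy": 0,"dz": -5.5,"ax": 0,"ay": 0,"az": 0,"fingers": -1},{"dx": 0,"dy": 0,"dz": -4,"ax": 0,"ay": 0,"az": 0,"fingers": -1},{"dx": 0,"dy": 0,"dz": -2,"ax": 0,"ay": 0,"az": 0,"fingers": -1}]' --squeeze 60

```text
time_s: 3.0
ee_pos: [0.5229, -0.3929, 0.0034]
eef_rot: [-0.073, -0.702, -0.075, 0.704]
wrist_force: [0.4, -0.2, -0.4]
grip_width: 0.0855
```

Request:
arm_command --moves '[{"dx": 0,"dy": 0,"dz": 0,"ax": 0,"ay": 0,"az": 0,"fingers": 1},{"dx": 0,"dy": 0,"dz": 0,"ax": 0,"ay": 0,"az": 0,"fingers": 1},{"dx": 0,"dy": 0,"dz": 0,"ax": 0,"ay": 0,"az": 0,"fingers": 1},{"dx": 0,"dy": 0,"dz": 0,"ax": 0,"ay": 0,"az": 0,"fingers": 1},{"dx": 0,"dy": 0,"dz": 0,"ax": 0,"ay": 0,"az": 0,"fingers": 1}]' --squeeze 60

```text
time_s: 3.62
ee_pos: [0.527, -0.3946, 0.0089]
eef_rot: [0.076, 0.704, 0.074, -0.702]
wrist_force: [0.9, 0.2, 6.4]
grip_width: 0.0271
```

Request:
arm_command --moves '[{"dx": 0,"dy": 0,"dz": 3,"ax": 0,"ay": 0,"az": 0,"fingers": 1},{"dx": 0,"dy": 0,"dz": 4,"ax": 0,"ay": 0,"az": 0,"fingers": 1},{"dx": 0,"dy": 0,"dz": 4,"ax": 0,"ay": 0,"az": 0,"fingers": 1},{"dx": 0,"dy": 0,"dz": 0,"ax": 0,"ay": 0,"az": 0,"fingers": 1}]' --squeeze 60

```text
time_s: 4.12
ee_pos: [0.5278, -0.3955, 0.1212]
eef_rot: [0.077, 0.705, 0.072, -0.701]
wrist_force: [0.4, -0.4, -2.4]
grip_width: 0.0273
```

```bash
python3 - <<'E'
from h import *
T=toolT(); print(np.round(T,3),np.round(sensors.get_state()['wrist_force'],1))
shot('wrist','w3.png'); shot('side','s3.png',(230,60,480,200),3.2)
E
```

```text
[[ 0.007  0.21  -0.978  0.528]
 [-0.007 -0.978 -0.21  -0.395]
 [-1.     0.008 -0.005  0.121]
 [ 0.     0.     0.     1.   ]] [ 0.4 -0.4 -2.4]
```

View pics/w3.png

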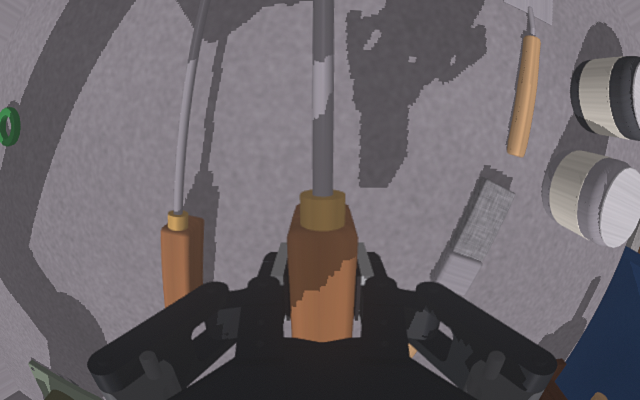

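View pics/s3.png

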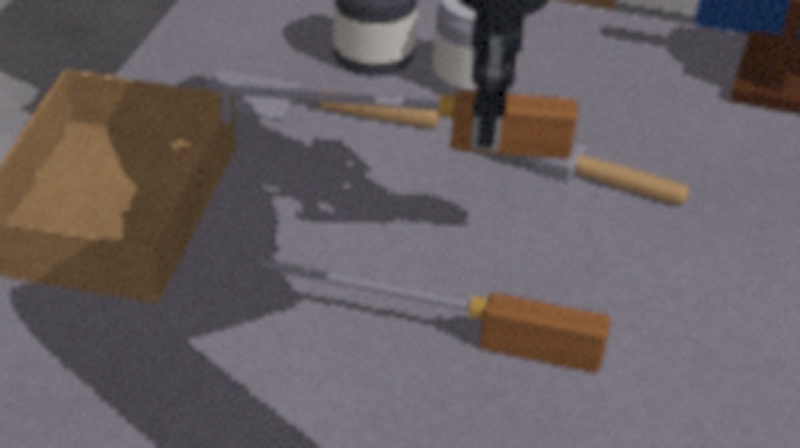

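The handle is firmly held at 27 mm and level, and the hook end is visible at side crop (226,122). Next I swing the hook towards the guard, staying high.

Request:
arm_command --moves '[{"dx": 1.5,"dy": 3.4,"dz": 0,"ax": 0,"ay": 0,"az": 0.167,"fingers": 1},{"dx": 1.5,"dy": 3.4,"dz": 0,"ax": 0,"ay": 0,"az": 0.167,"fingers": 1},{"dx": 1.5,"dy": 3.4,"dz": 0,"ax": 0,"ay": 0,"az": 0.167,"fingers": 1},{"dx": 1.5,"dy": 3.4,"dz": 0,"ax": 0,"ay": 0,"az": 0.167,"fingers": 1},{"dx": 1.5,"dy": 3.4,"dz": 0,"ax": 0,"ay": 0,"az": 0.167,"fingers": 1}]' --squeeze 60

```text
time_s: 4.85
ee_pos: [0.5988, -0.2212, 0.113]
eef_rot: [-0.353, -0.61, -0.357, 0.613]
wrist_force: [0.5, 0.9, -0.7]
grip_width: 0.0273
```

Request:
arm_command --moves '[{"dx": 1.5,"dy": 3.4,"dz": 0,"ax": 0,"ay": 0,"az": 0.167,"fingers": 1},{"dx": 1.4,"dy": 3.4,"dz": 0,"ax": 0,"ay": 0,"az": 0.167,"fingers": 1},{"dx": 1.4,"dy": 3.4,"dz": 0,"ax": 0,"ay": 0,"az": 0.167,"fingers": 1},{"dx": 0,"dy": 0,"dz": 0,"ax": 0,"ay": 0,"az": 0,"fingers": 1}]' --squeeze 60

```text
time_s: 5.35
ee_pos: [0.6421, -0.1178, 0.1131]
eef_rot: [-0.493, -0.504, -0.497, 0.505]
wrist_force: [0.3, 0.2, -2.4]
grip_width: 0.0273
```

```bash
python3 - <<'E'
from h import *
s=sensors.get_state();T=toolT(s); print(np.round(T,3),s['time_s'],np.round(s['joint_pos'],2))
d=-T[:3,2]; print('yaw',np.degrees(np.arctan2(d[1],d[0])))
tip=T[:3,3]+.218*d; tip[2]-=.008; print(tip, [proj(c,tip) for c in('top','side')])
shot('wrist','w4.png'); shot('side','s4.png'); shot('top','t4.png')
E
```

```text
[[-0.005  1.    -0.019  0.642]
 [ 0.002 -0.019 -1.    -0.118]
 [-1.    -0.005 -0.002  0.113]
 [ 0.     0.     0.     1.   ]] 5.35 [-0.31  0.48  1.43  0.    1.23 -0.3 ]
yaw 88.90929274991822
[0.64627671 0.10017701 0.10557349] [array([258.4093817 , 157.29059398]), array([260.99900972, 225.2873114 ])]
```

View pics/w4.png

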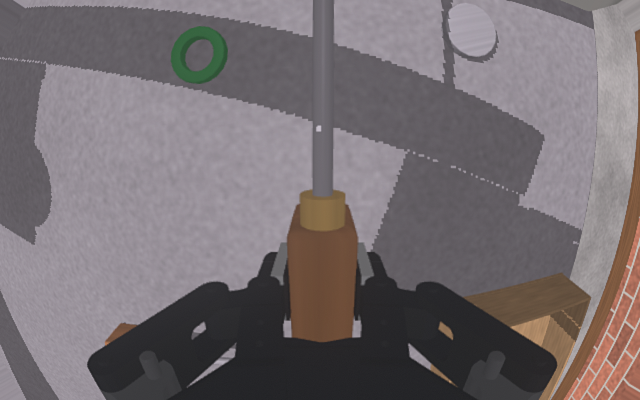

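View pics/s4.png

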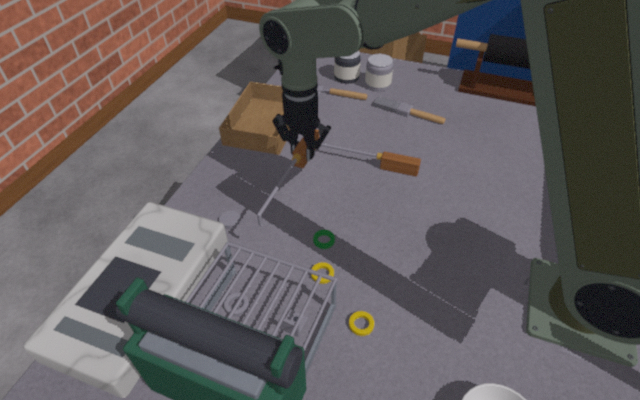

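View pics/t4.png

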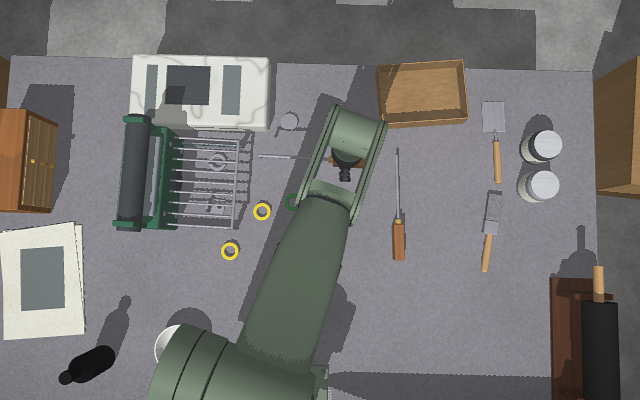

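The top view shows the rod end at (259,156), close to the predicted (258,157). In the side view the hook is near (260,217). I'll check that enlarged.

```bash
python3 - <<'E'
from h import *
a=shot('side','x',None) if 0 else imaging.read_camera('side')[185:325,190:340,::-1]
b=imaging.read_camera('top')[130:180,195:345,::-1]
cv2.imwrite('pics/c5.png',cv2.resize(a,None,fx=4,fy=4,interpolation=cv2.INTER_CUBIC))
cv2.imwrite('pics/c5t.png',cv2.resize(b,None,fx=5,fy=5,interpolation=cv2.INTER_CUBIC))
T=toolT();d=-T[:3,2]
tip=T[:3,3]+.218*d; tip[2]-=.008
bend=tip+[0,0,.033]
print((proj('side',tip)-[190,185])*4,(proj('side',bend)-[190,185])*4,(proj('top',tip)-[195,130])*5,(proj('top',bend)-[195,130])*5)
E
```

```text
[284.69327247 152.05374771] [278.27163426 108.60174998] [325.28402385 133.20015401] [317.76087018 121.63329956]
```

View pics/c5.png

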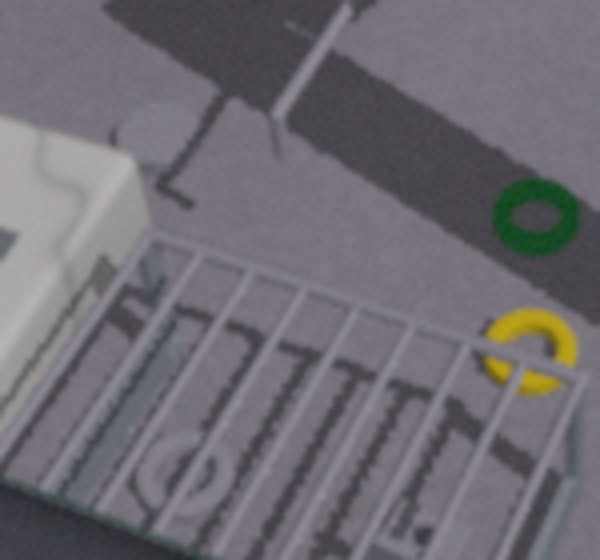

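View pics/c5t.png

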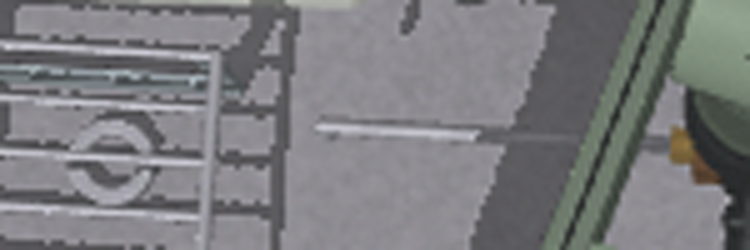

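```bash
python3 - <<'E'
from h import *
k=lambda x,y:(190+x/4-.37,185+y/4-.37)
t=lambda x,y:(195+x/5-.4,130+y/5-.4)
print('side tip',ray('side',*k(280,157),.1055),'bend',ray('side',*k(277,117),.1385),'ring',ray('side',*k(183,472),.012))
print('top bend',ray('top',*t(323,127),.1395),'ring',ray('top',*t(113,161),.012))
print('front edge bar: top',ray('top',*t(212,100),.1))
E
```

```text
side tip [0.65060213 0.09764231 0.1055    ] bend [0.64794117 0.09905404 0.1385    ] ring [0.64924519 0.23412763 0.012     ]
top bend [0.64627495 0.09408053 0.1395    ] ring [0.64655291 0.22791033 0.012     ]
front edge bar: top [0.66621882 0.15826265 0.1       ]
```

Request:
arm_command --moves '[{"dx": 0,"dy": 0,"dz": -4,"ax": 0,"ay": 0,"az": 0,"fingers": 1},{"dx": 0,"dy": 0,"dz": -3.4,"ax": 0,"ay": 0,"az": 0,"fingers": 1},{"dx": 0,"dy": 4.5,"dz": 0,"ax": 0,"ay": 0,"az": 0,"fingers": 1},{"dx": 0,"dy": 4.5,"dz": 0,"ax": 0,"ay": 0,"az": 0,"fingers": 1},{"dx": 0,"dy": 4.5,"dz": 0,"ax": 0,"ay": 0,"az": 0,"fingers": 1}]' --squeeze 60

```text
time_s: 6.22
ee_pos: [0.6432, 0.0134, 0.042]
eef_rot: [-0.493, -0.506, -0.493, 0.507]
wrist_force: [0.8, 0.3, -1.4]
grip_width: 0.0274
```

Request:
arm_command --moves '[{"dx": 0,"dy": 0,"dz": 0,"ax": 0,"ay": 0,"az": 0,"fingers": 1},{"dx": 0,"dy": 0,"dz": 0,"ax": 0,"ay": 0,"az": 0,"fingers": 1}]' --squeeze 60

```text
time_s: 6.48
ee_pos: [0.6434, 0.0127, 0.0423]
eef_rot: [-0.494, -0.506, -0.494, 0.506]
wrist_force: [-0.3, 0.0, -1.3]
grip_width: 0.0274
```

```bash
cat > look.py <<'E'
from h import *
import sys
n=sys.argv[1]
a=imaging.read_camera('side')[185:325,190:340,::-1]
b=imaging.read_camera('top')[130:230,195:345,::-1]
a=cv2.resize(a,None,fx=4,fy=4,interpolation=cv2.INTER_CUBIC);b=cv2.resize(b,None,fx=5,fy=5,interpolation=cv2.INTER_CUBIC)
cv2.imwrite(f'pics/{n}s.png',a);cv2.imwrite(f'pics/{n}t.png',b)
s=sensors.get_state();T=toolT(s);d=-T[:3,2]
tip=T[:3,3]+.218*d; tip[2]-=.008
print('tip',np.round(tip,4),'yaw',np.degrees(np.arctan2(d[1],d[0])),'t',s['time_s'],'F',np.round(s['wrist_force'],1),s['ee_pos'])
print((proj('side',tip)-[190,185])*4,(proj('side',tip+[0,0,.033])-[190,185])*4,(proj('top',tip)-[195,130])*5,(proj('top',tip+[0,0,.033])-[195,130])*5)
E
python3 look.py a
```

```text
tip [0.649  0.2299 0.0343] yaw 88.56063872129344 t 6.575 F [-0.3 -0.3 -1.4] [0.64353889 0.01201329 0.04235081]
[179.66362695 439.91891413] [170.12236606 402.77546652] [ 99.25605833 147.78298313] [ 86.33893846 137.24543489]
```

View pics/as.png

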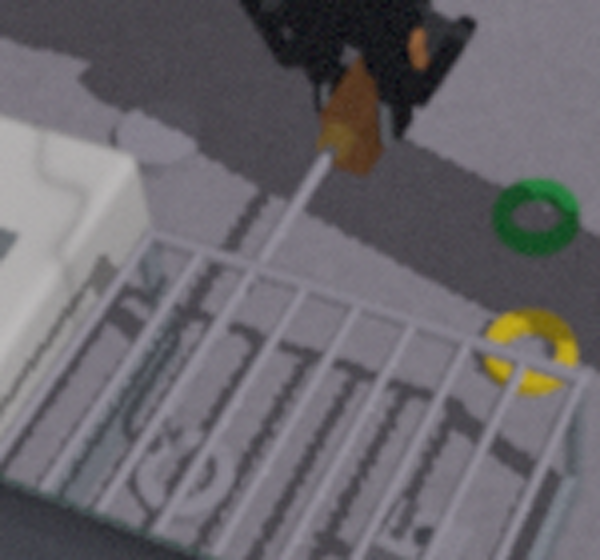

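View pics/at.png

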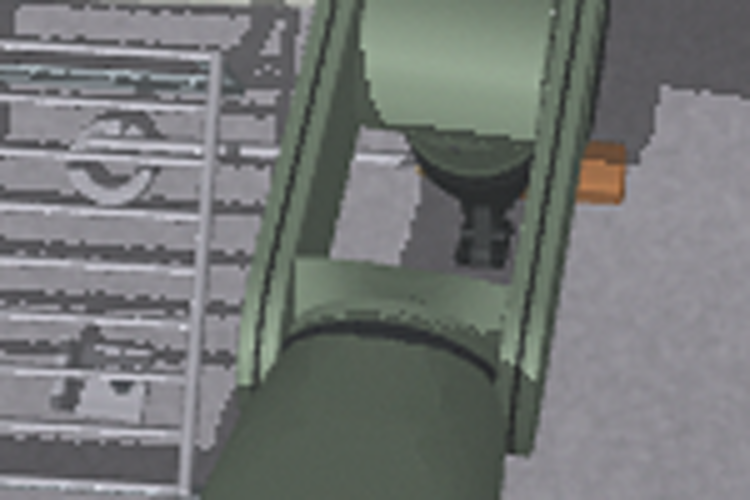

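In the side crop the rod passes under the front bar. Prediction with the observed offset puts the lowered tip at about (185,476), against the ring centre at (183,472). That is within the hole's 11 mm margin, so I lower it.

Request:
arm_command --moves '[{"dx": 0,"dy": 0,"dz": -1,"ax": 0,"ay": 0,"az": 0,"fingers": 1},{"dx": 0,"dy": 0,"dz": -1,"ax": 0,"ay": 0,"az": 0,"fingers": 1},{"dx": 0,"dy": 0,"dz": -0.9,"ax": 0,"ay": 0,"az": 0,"fingers": 1},{"dx": 0,"dy": 0,"dz": 0,"ax": 0,"ay": 0,"az": 0,"fingers": 1}]' --squeeze 60

```text
time_s: 7.08
ee_pos: [0.642, 0.0138, 0.0115]
eef_rot: [-0.493, -0.505, -0.495, 0.506]
wrist_force: [-0.4, 0.1, -1.4]
grip_width: 0.0274
```

```bash
python3 look.py b
```

```text
tip [0.6483 0.2317 0.005 ] yaw 88.68531260211208 t 7.175 F [ 0.1  0.3 -1.6] [0.64327091 0.01375905 0.01296113]
[187.40185112 474.54248096] [178.28171556 439.15921751] [107.03199621 157.90261228] [ 94.59837106 147.85454416]
```

View pics/bs.png

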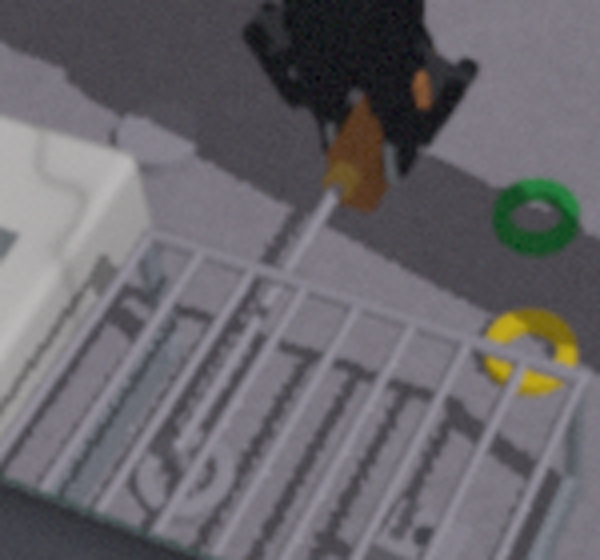

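View pics/bt.png

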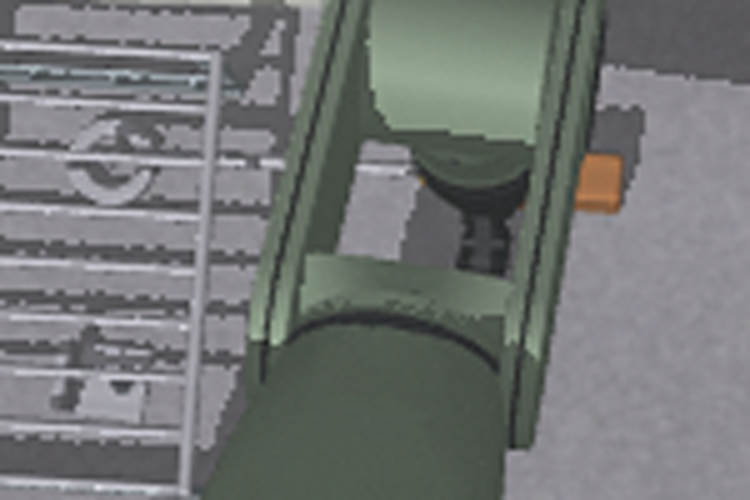

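The side crop shows the rod over the ring with the hook end in its hole at about (185,475), and there is no contact force. I start the pull.

Request:
arm_command --moves '[{"dx": 0,"dy": -1,"dz": 0,"ax": 0,"ay": 0,"az": 0,"fingers": 1},{"dx": 0,"dy": -1,"dz": 0,"ax": 0,"ay": 0,"az": 0,"fingers": 1},{"dx": 0,"dy": -1,"dz": 0,"ax": 0,"ay": 0,"az": 0,"fingers": 1},{"dx": 0,"dy": -1,"dz": 0,"ax": 0,"ay": 0,"az": 0,"fingers": 1},{"dx": 0,"dy": -1,"dz": 0,"ax": 0,"ay": 0,"az": 0,"fingers": 1}]' --squeeze 60

```text
time_s: 7.8
ee_pos: [0.6434, -0.037, 0.0134]
eef_rot: [0.494, 0.506, 0.494, -0.506]
wrist_force: [0.3, 0.8, -1.8]
grip_width: 0.0273
```

```bash
python3 look.py c
```

```text
tip [0.6488 0.18   0.0052] yaw 88.603100338269 t 7.9 F [-0.4 -0.2 -1.3] [ 0.64349919 -0.03791202  0.01337784]
[232.40006033 393.18607053] [224.76825804 356.95044867] [197.9464416  159.46726027] [187.80171504 149.45896089]
```

View pics/cs.png

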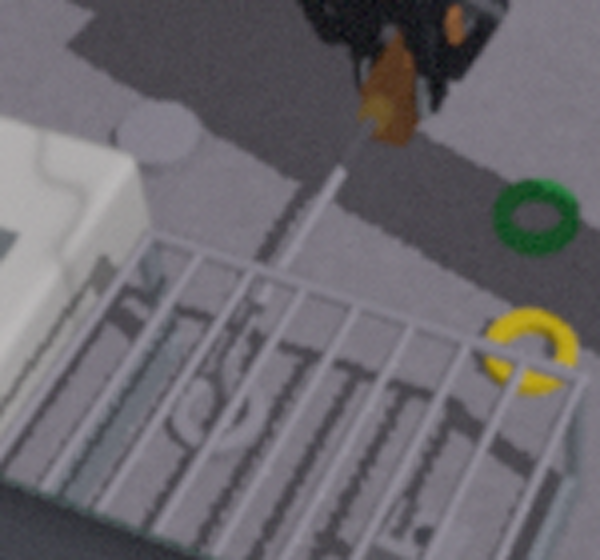

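The ring is following: its centre moved from (183,472) to about (215,410). I carry on pulling.

Request:
arm_command --moves '[{"dx": 0,"dy": -1.5,"dz": 0,"ax": 0,"ay": 0,"az": 0,"fingers": 1},{"dx": 0,"dy": -1.5,"dz": 0,"ax": 0,"ay": 0,"az": 0,"fingers": 1},{"dx": 0,"dy": -1.5,"dz": 0,"ax": 0,"ay": 0,"az": 0,"fingers": 1},{"dx": 0,"dy": -1.5,"dz": 0,"ax": 0,"ay": 0,"az": 0,"fingers": 1},{"dx": 0,"dy": -1.5,"dz": 0,"ax": 0,"ay": 0,"az": 0,"fingers": 1}]' --squeeze 60

```text
time_s: 8.52
ee_pos: [0.6433, -0.1125, 0.0133]
eef_rot: [0.494, 0.506, 0.494, -0.506]
wrist_force: [0.5, 1.1, -1.7]
grip_width: 0.0272
```

Request:
arm_command --moves '[{"dx": 0,"dy": -1.5,"dz": 0,"ax": 0,"ay": 0,"az": 0,"fingers": 1},{"dx": 0,"dy": -1.5,"dz": 0,"ax": 0,"ay": 0,"az": 0,"fingers": 1},{"dx": 0,"dy": -0.7,"dz": 0,"ax": 0,"ay": 0,"az": 0,"fingers": 1},{"dx": 0,"dy": 0,"dz": 0,"ax": 0,"ay": 0,"az": 0,"fingers": 1}]' --squeeze 60

```text
time_s: 9.02
ee_pos: [0.6434, -0.1491, 0.0132]
eef_rot: [-0.494, -0.506, -0.494, 0.506]
wrist_force: [-0.1, -1.0, -1.6]
grip_width: 0.0277
```

```bash
python3 look.py d
```

```text
tip [0.6483 0.0698 0.0052] yaw 88.6875906144628 t 9.125 F [ 0.7  0.6 -1.1] [ 0.64330573 -0.14811763  0.01320027]
[321.45216548 238.55741263] [316.50014112 201.1442439 ] [391.75885574 165.85048978] [386.4944372  156.00627402]
```

View pics/ds.png

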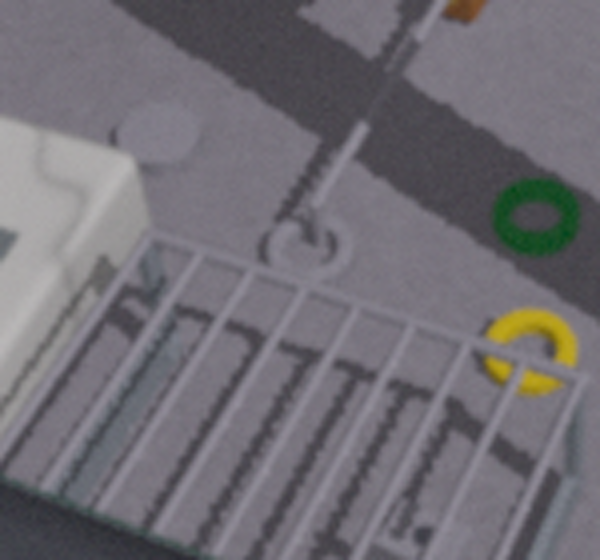

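View pics/dt.png

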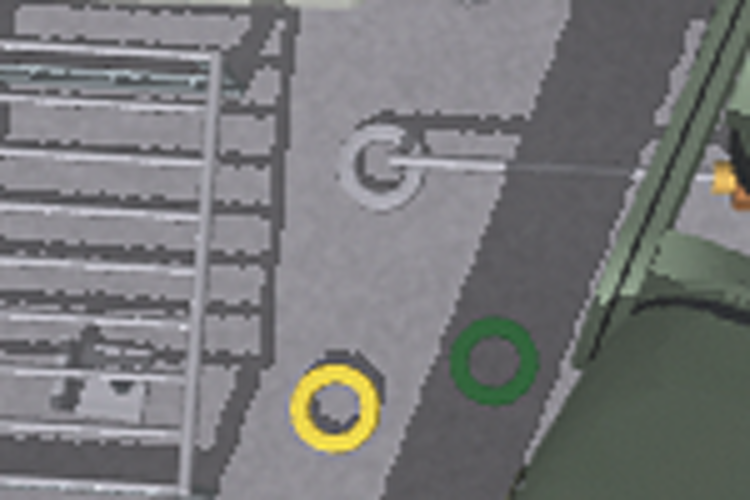

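The top crop shows the ring at (381,167), well in front of the guard's front bar (column 210), with the bracket unmoved. I lift the hook straight out and carry the rod to clear bench.

Request:
arm_command --moves '[{"dx": 0,"dy": 0.4,"dz": 0,"ax": 0,"ay": 0,"az": 0,"fingers": 1},{"dx": 0,"dy": 0,"dz": 1.5,"ax": 0,"ay": 0,"az": 0,"fingers": 1},{"dx": 0,"dy": 0,"dz": 2.5,"ax": 0,"ay": 0,"az": 0,"fingers": 1},{"dx": 0,"dy": 0,"dz": 3,"ax": 0,"ay": 0,"az": 0,"fingers": 1},{"dx": 0,"dy": 0,"dz": 0,"ax": 0,"ay": 0,"az": 0,"fingers": 1}]' --squeeze 60

```text
time_s: 9.75
ee_pos: [0.6467, -0.1451, 0.088]
eef_rot: [0.497, 0.507, 0.491, -0.504]
wrist_force: [0.1, 0.6, -1.3]
grip_width: 0.027
```

Request:
arm_command --moves '[{"dx": -2.4,"dy": 0,"dz": 0,"ax": 0,"ay": 0,"az": -0.17,"fingers": 1},{"dx": -2.4,"dy": 0,"dz": 0,"ax": 0,"ay": 0,"az": -0.17,"fingers": 1},{"dx": -2.4,"dy": 0,"dz": 0,"ax": 0,"ay": 0,"az": -0.17,"fingers": 1},{"dx": -2.4,"dy": 0,"dz": 0,"ax": 0,"ay": 0,"az": -0.17,"fingers": 1},{"dx": -2.4,"dy": 0,"dz": 0,"ax": 0,"ay": 0,"az": -0.17,"fingers": 1}]' --squeeze 60

```text
time_s: 10.38
ee_pos: [0.5218, -0.1438, 0.0823]
eef_rot: [-0.24, -0.665, -0.24, 0.666]
wrist_force: [0.9, -0.1, -0.7]
grip_width: 0.0274
```

Request:
arm_command --moves '[{"dx": -2.3,"dy": 0,"dz": 0,"ax": 0,"ay": 0,"az": -0.17,"fingers": 1},{"dx": 0,"dy": 0,"dz": -2,"ax": 0,"ay": 0,"az": 0,"fingers": 1},{"dx": 0,"dy": 0,"dz": 0,"ax": 0,"ay": 0,"az": 0,"fingers": 1}]' --squeeze 60

```text
time_s: 10.75
ee_pos: [0.4981, -0.1432, 0.0613]
eef_rot: [-0.183, -0.681, -0.186, 0.684]
wrist_force: [-0.4, -0.6, -0.9]
grip_width: 0.027
```

```bash
python3 - <<'E'
from h import *
s=sensors.get_state();T=toolT(s);print(np.round(T,3),s['time_s'])
shot('side','s6.png',(190,60,510,300),2.5); shot('top','t6.png',(180,100,460,280),2.8)
E
```

```text
[[-0.005  0.504 -0.864  0.498]
 [ 0.002 -0.864 -0.504 -0.143]
 [-1.    -0.004  0.003  0.061]
 [ 0.     0.     0.     1.   ]] 10.75
```

View pics/s6.png

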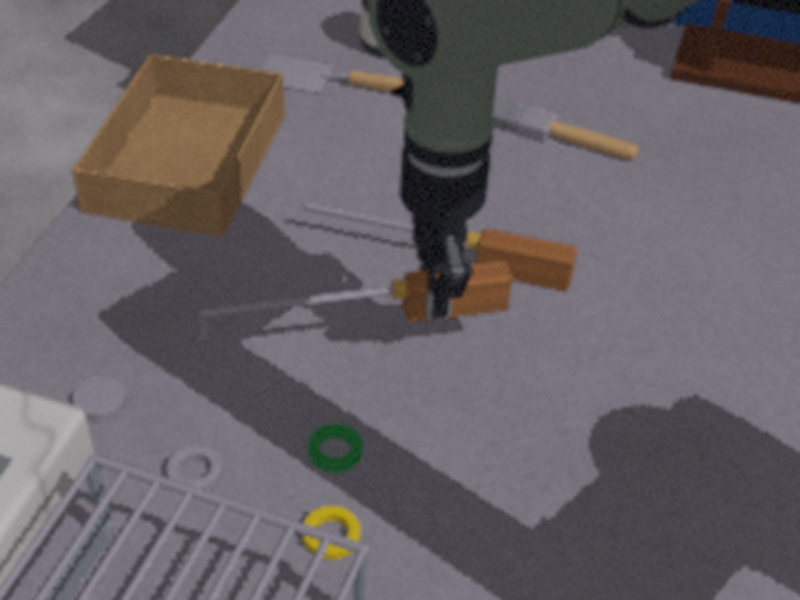

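View pics/t6.png

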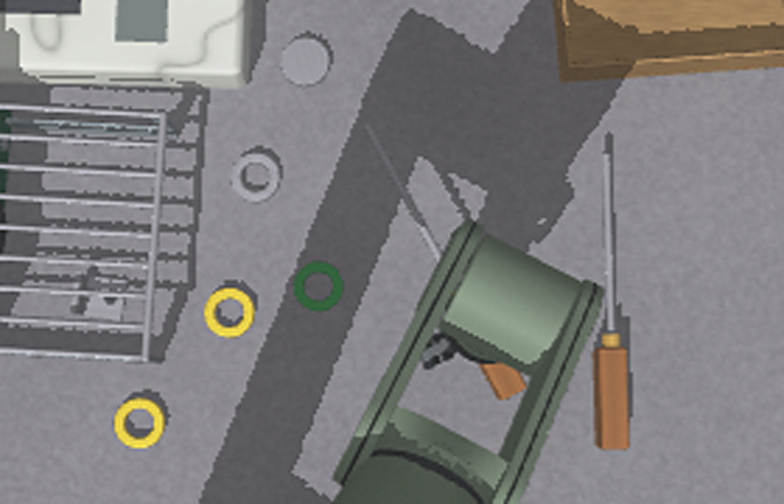

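The ring lies clear and flat at top crop (256,176). The rod is held over clear bench, so I lower it.

Request:
arm_command --moves '[{"dx": 0,"dy": 0,"dz": -2,"ax": 0,"ay": 0,"az": 0,"fingers": 1},{"dx": 0,"dy": 0,"dz": -1.5,"ax": 0,"ay": 0,"az": 0,"fingers": 1},{"dx": 0,"dy": 0,"dz": -1,"ax": 0,"ay": 0,"az": 0,"fingers": 1},{"dx": 0,"dy": 0,"dz": -0.3,"ax": 0,"ay": 0,"az": 0,"fingers": 1},{"dx": 0,"dy": 0,"dz": 0,"ax": 0,"ay": 0,"az": 0,"fingers": 1}]' --squeeze 60

```text
time_s: 11.48
ee_pos: [0.5005, -0.1443, 0.0153]
eef_rot: [-0.184, -0.683, -0.184, 0.683]
wrist_force: [-0.9, -0.4, -1.5]
grip_width: 0.0273
```

Request:
arm_command --moves '[{"dx": 0,"dy": 0,"dz": -0.4,"ax": 0,"ay": 0,"az": 0,"fingers": 1},{"dx": 0,"dy": 0,"dz": 0,"ax": 0,"ay": 0,"az": 0,"fingers": 1}]' --squeeze 60

```text
time_s: 11.72
ee_pos: [0.5004, -0.1443, 0.0113]
eef_rot: [0.184, 0.683, 0.184, -0.683]
wrist_force: [-0.6, -1.1, -2.1]
grip_width: 0.0272
```

Request:
arm_command --moves '[{"dx": 0,"dy": 0,"dz": -0.2,"ax": 0,"ay": 0,"az": 0,"fingers": 1},{"dx": 0,"dy": 0,"dz": 0,"ax": 0,"ay": 0,"az": 0,"fingers": 1}]' --squeeze 60

```text
time_s: 11.98
ee_pos: [0.5003, -0.1443, 0.0092]
eef_rot: [-0.184, -0.683, -0.184, 0.683]
wrist_force: [-0.9, 0.6, -1.9]
grip_width: 0.0271
```

Request:
arm_command --moves '[{"dx": 0,"dy": 0,"dz": -0.15,"ax": 0,"ay": 0,"az": 0,"fingers": 1},{"dx": 0,"dy": 0,"dz": 0,"ax": 0,"ay": 0,"az": 0,"fingers": 1}]' --squeeze 60

```text
time_s: 12.22
ee_pos: [0.5005, -0.1443, 0.0089]
eef_rot: [-0.184, -0.683, -0.185, 0.683]
wrist_force: [-3.6, 1.0, 5.7]
grip_width: 0.0273
```

Contact at 0.0089, the same height as at the grasp. I release gradually.

Request:
arm_command --moves '[{"dx": 0,"dy": 0,"dz": 0,"ax": 0,"ay": 0,"az": 0,"fingers": 0},{"dx": 0,"dy": 0,"dz": 0,"ax": 0,"ay": 0,"az": 0,"fingers": -1},{"dx": 0,"dy": 0,"dz": 0,"ax": 0,"ay": 0,"az": 0,"fingers": -1},{"dx": 0,"dy": 0,"dz": 0,"ax": 0,"ay": 0,"az": 0,"fingers": -1},{"dx": 0,"dy": 0,"dz": 0,"ax": 0,"ay": 0,"az": 0,"fingers": -1}]' --squeeze 60

```text
time_s: 12.85
ee_pos: [0.5004, -0.1443, 0.0077]
eef_rot: [-0.184, -0.683, -0.184, 0.683]
wrist_force: [-0.4, 0.5, 0.0]
grip_width: 0.0853
```

Request:
arm_command --moves '[{"dx": 0,"dy": 0,"dz": 2,"ax": 0,"ay": 0,"az": 0,"fingers": -1},{"dx": 0,"dy": 0,"dz": 4,"ax": 0,"ay": 0,"az": 0,"fingers": -1},{"dx": 0,"dy": 0,"dz": 5,"ax": 0,"ay": 0,"az": 0,"fingers": -1},{"dx": 0,"dy": 0,"dz": 6,"ax": 0,"ay": 0,"az": 0,"fingers": -1},{"dx": -4,"dy": -4,"dz": 4,"ax": 0,"ay": 0,"az": 0,"fingers": -1}]' --squeeze 60

```text
time_s: 13.48
ee_pos: [0.4668, -0.1803, 0.2178]
eef_rot: [0.188, 0.684, 0.185, -0.68]
wrist_force: [-0.4, -1.3, -0.5]
grip_width: 0.0856
```

Request:
arm_command --moves '[{"dx": -3,"dy": -5,"dz": 0,"ax": 0,"ay": 0,"az": 0,"fingers": -1},{"dx": -3,"dy": -5,"dz": 0,"ax": 0,"ay": 0,"az": 0,"fingers": -1},{"dx": 0,"dy": -5,"dz": 0,"ax": 0,"ay": 0,"az": 0,"fingers": -1},{"dx": 0,"dy": -5,"dz": 0,"ax": 0,"ay": 0,"az": 0,"fingers": -1},{"dx": 0,"dy": 0,"dz": 0,"ax": 0,"ay": 0,"az": 0,"fingers": -1}]' --squeeze 60

```text
time_s: 14.1
ee_pos: [0.4036, -0.3836, 0.2137]
eef_rot: [-0.183, -0.683, -0.183, 0.683]
wrist_force: [0.4, 0.8, -0.0]
grip_width: 0.0854
```

```bash
python3 - <<'E'
from h import *
s=sensors.get_state();print(s['time_s'],s['ee_pos'],s['wrist_force'])
shot('side','s7.png',(190,60,510,300),2.5); shot('top','t7.png',(180,100,460,280),2.8)
for c in('top','side'):
  for t in('ring','hook'): find(c,t)
E
```

```text
14.1 [ 0.4036115  -0.383649    0.21369752] [ 0.43224685  0.79080292 -0.01115941]
top ring 0.61 [0.513 0.098 0.005] [262. 210.]
top ring 0.58 [0.537 0.012 0.012] [292. 203.]
top ring 0.56 [0.396 0.184 0.012] [229. 251.]
top ring 0.49 [0.647 0.077 0.013] [270. 163.]
top hook 0.78 [ 0.502 -0.14   0.042] [347. 216.]
side ring 0.8 [0.654 0.08  0.01 ] [266. 246.]
side ring 0.75 [0.511 0.099 0.01 ] [323. 271.]
side ring 0.61 [0.401 0.192 0.013] [360. 324.]
side ring 0.59 [0.524 0.246 0.004] [291. 330.]
side ring 0.57 [0.543 0.017 0.012] [322. 238.]
side hook 0.86 [ 0.499 -0.135  0.035] [361. 191.]
side hook 0.71 [0.521 0.242 0.002] [293. 329.]
```

View pics/s7.png

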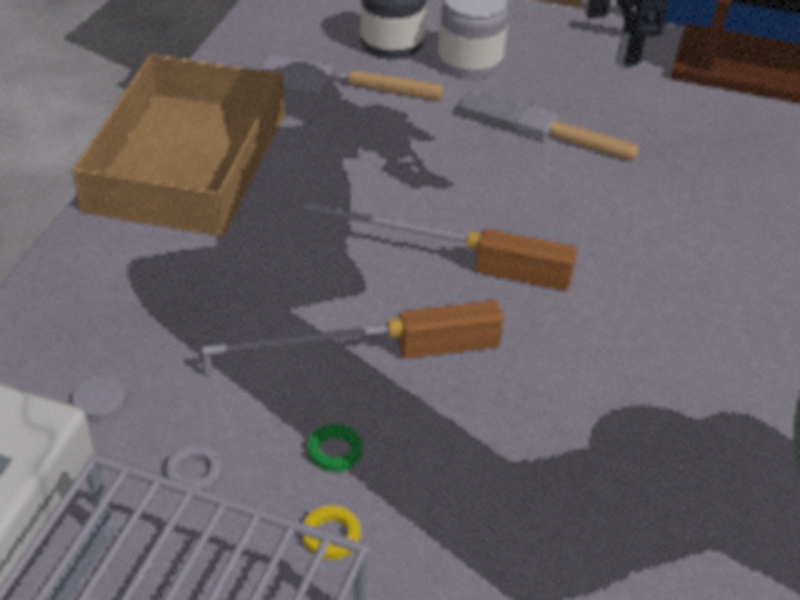

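View pics/t7.png

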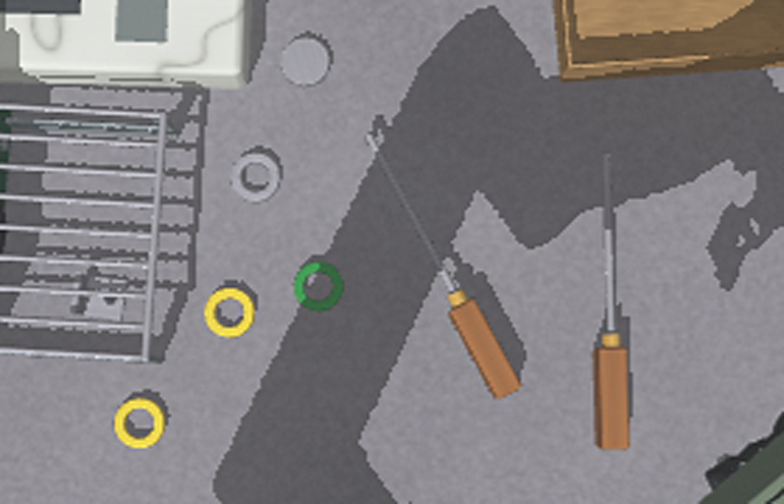

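The ring lies flat at about (0.647, 0.077), roughly 5.5 cm clear of the front edge at y ≈ 0.16. The rod stands upright with its hook well outside the guard, and the bracket is unmoved.

```bash
python3 -c "
from workcell import job; print(job.hand_in())"
```

```text
the job is handed in; nothing more can be done
None
```

The steel ring is out from under the guard, and I handed the job in at about 14 s of robot time. I took the hooked rod by its handle, lowered the hook into the ring's hole and drew the ring straight out. Then I lifted the hook clear and set the rod down on its handle's underside on open bench.

**Ring:** The last pictures show it lying flat at about (0.647, 0.077), some 5.5 cm clear of the guard's front edge.

**Hooked rod and arm:** The rod is standing upright with its hook well outside the guard. The arm is clear of everything.

**Bracket and other things:** The bracket, coloured rings, disc and straight rod look unmoved.

**Forces and refused moves:** The highest wrist force I read was about 7 N, as the rod was set down. My first two move calls were refused for incomplete rows and moved nothing.

**Disagreements:** The top and side cameras differed by about 5 mm in y, which is small against the clearances. In the last side picture the network also labelled the bracket as "ring" and "hook" (0.59 and 0.71); the pictures showed that was wrong.

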